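# Make up two kits for the clay class

## Robot

A 6-joint arm with a two-finger parallel gripper is mounted at the origin on the work surface. World frame = base frame: x ahead of the robot, y to its left, z up, the work surface at z = 0. Lengths are in mm, angles in rad, forces in N, time in s.
With the tool pointing down it reaches from about 350 to 800 mm from the base axis. Payload 7.3 kg.
Tool frame: the origin (TCP) lies at the very end of the fingers, on their centre line; the grasp point (between the pads) lies 19 mm behind it; z points along the fingers, y is the line along which they close (so a half turn about z gives the same grasp; the last joint's range is limited). The gripper opens to 85 mm and grips with 20 to 120 N. Pads are 22 mm wide; open, the fingers measure 114 mm over their backs; the gripper's body (76 mm by 85 mm) begins 54 mm behind the grasp point. The pads swing forward as they close: fully open they stand 13 mm farther back than shut.
Start: joints at [1.045, 0.342, 1.524, -0, 1.275, -0.146], TCP at [194.623, 487.613, 231.322] pointing down, gripper open.
Joint ranges: [-2.53, 2.53], [-0.77, 2.02], [0.04, 2.7], [-1, 4.14], [0.28, 2.66], [-3.11, 3.11]. Speed limits (rad/s): [2.57, 2.57, 3.14, 3.14, 3.14, 3.14].

## Interface

Orientations are given as a rotation vector (axis times angle).
In Python, from station import r gives the robot as it stands. The module is installed in compiled form; this text tells all that it offers.
- The arm moves only by the tool jog_arm, never from a script. Its argument "rows" is a list of rows, each a list of 3 entries, a list of its own where there are three numbers: the finger opening in m, from 0 to 0.0854, then the shift along the tool's x, y, z in m, then the turn, a rotation vector about the tool's x, y, z in degrees. In form: [[fingers, [x, y, z], [rx, ry, rz]], ...]. A call has 1 to 10 rows; each row is the pose to reach, as a shift and turn from the pose commanded when the call began, along the tool's axes at that moment; what a row does not reach only later rows make up. A row lasts 1/12 s, in which the tool goes at most 41.7 mm and 7.16 degrees, less where a joint would pass 70% of its speed; a pose out of reach is approached as far as the arm can. A call with a gripper value outside its range is refused whole. The fingers move at their own pace and stop on an object; the grip force is fixed at half the most. Time passes only in rows, so rows that repeat a pose let the fingers close. It gives the time, the measured TCP pose, the force, the opening and the grip force at its end, in the units of the state.
- r.state(): the state, without advancing time (a new reading comes with each control period).
- r.camera(name): name is "scene" or "top" or "wrist"; returns a dict with "img" (400x640x3 uint8, red, green, blue), "intrinsics" (3x3 intrinsics, pixels), "rvec" (rotation vector, rad) and "tvec" (3), from world to camera coordinates, as OpenCV has them; the wrist camera has in their place "hand_eye" (4x4, takes a point from camera to tool coordinates, whose origin is the TCP and whose axes are the flange's). Camera axes: x right, y down, z forward; pixel columns grow to the right and rows downward; lengths in mm; the calibration is good to about 2 mm. The wrist camera is an equidistant fisheye: a pixel r from the principal point sees the ray r / f radians off the axis. A picture is of the moment at which its call begins: read the wrist's pose just before it. There is no depth.
- r.finish_job(): hands the job in; it is judged then, once.
The state is a dict: "time_s": time; "joints": joint angles; "qvel": joint speeds; "joint_torque": joint torques, N m; "ee_pos": TCP position; "eef_rot": TCP orientation; "force": force on the tool from outside, world axes, zero at the start; "moment": the same for the moment, N m; "grip_width": opening from 0.0 (shut) to 1.0 (fully open); "gripper_force": force on a finger pad.
Only numpy, scipy, OpenCV 4.12 (cv2) and the standard library are available. Lean on these libraries where they do the work, as an engineer would, in place of code of your own. Each camera call takes 0.05 s, during which the arm holds its last target. There are 200 camera calls.

## Task

Make up the two class kits from the stock on the table: the longer tray, with three compartments, gets the long wooden bar in its long narrow compartment and the short jar and the knobbed stamp in its two wider ones (one in each, either way round); the smaller tray, with two compartments, gets the short wooden bar in its narrow compartment and the tall bottle in its wider one. Set each thing down on the compartment's floor, not dropped, the same way up as it stood in stock, and let go of it. Leave the slip tub, the brush pot and the plaster disc where they are.

Things in the scene. Friction and masses are not known exactly. Their poses are not given: they have to be found in the camera images.
- long_tray: Longer of two blue kit trays, fixed: outside 132 (x) by 184 (y) mm; origin at the centre of its underside, z up. Floor 5 mm thick; walls and dividers 6 mm thick, tops 18 mm above the table. Narrow compartment 44 (x) by 172 (y) mm inside, centred at x = +38, y = 0 mm; two wider ones, 70 (x) by 83 (y) mm inside, centred at x = -25, y = +44.5 and x = -25, y = -44.5 mm.
- short_tray: Smaller blue kit tray, fixed: outside 132 (x) by 116 (y) mm; origin at the centre of its underside, z up. Floor 5 mm thick; walls and divider 6 mm thick, tops 18 mm above the table. Narrow compartment 44 (x) by 104 (y) mm inside, centred at x = +38, y = 0 mm; one wider, 70 (x) by 104 (y) mm inside, centred at x = -25, y = 0 mm.
- long_bar: Long bar of pale wood lying on the table, 22 (x) by 150 (y) by 32 (z) mm, about 75 g; origin at the centre of its underside, y along its length, z up.
- short_bar: Short bar of the same pale wood and section, 22 (x) by 80 (y) by 32 (z) mm, about 45 g; origin at the centre of its underside, y along its length, z up.
- jar: Short round jar, green glass with a flat steel lid: body 48 mm in diameter and 42 mm high, lid 50 mm in diameter, 55 mm high in all, about 150 g, upright; origin at the centre of its underside, z up.
- stamp: Round hand stamp of dark wood, upright: a disc 46 mm in diameter and 18 mm high, on it a round knob 26 mm in diameter up to 60 mm above the table, about 80 g; origin at the centre of its underside, z up.
- bottle: Tall round bottle, green glass with a white cap, upright: body 44 mm in diameter up to 72 mm, shoulder to 82 mm, cap 26 mm in diameter up to 102 mm, about 170 g; origin at the centre of its underside, z up.
- slip_tub: Bystander: open white plastic tub with grey slip, 112 mm across the rim, 55 mm high, loose; origin at the centre of its underside.
- brush_pot: Bystander: white ceramic pot 76 mm in diameter and 85 mm high holding brushes that reach 175 mm, loose; origin at the centre of its underside.
- plaster_disc: Bystander: round white plaster disc 90 mm in diameter, 20 mm thick, loose; origin at the centre of its underside.
Things that resemble listed ones, but are neither listed nor needed, are in the scene too. What is shaped like the jar but red is not meant.

How it is judged (in metres and radians):
At the end, for the whole second after the job is handed in: All five things are inside their named compartments (jar and stamp in either wide one of the longer tray), origin 15 to 16 mm from the middle at most (along y: jar, stamp 20, bottle 34), underside within 4 mm of the floor, z axis within 0.12 rad of vertical, still (0.02 m/s, 0.2 rad/s) (x of long_bar in the frame of long_tray between 0.023 and 0.053 m and y of long_bar in the frame of long_tray between -0.015 and 0.015 m and z of long_bar in the frame of long_tray between 0.001 and 0.009 m and angle between each of long_bar, jar, stamp, short_bar, bottle's own z axis and vertical below 0.12 rad and linear speed of each of long_bar, jar, stamp, short_bar, bottle below 0.02 m/s and angular speed of each of long_bar, jar, stamp, short_bar, bottle below 0.2 rad/s and x of jar in the frame of long_tray between -0.041 and -0.009 m and (y of jar in the frame of long_tray between 0.0245 and 0.0645 m or y of jar in the frame of long_tray between -0.0645 and -0.0245 m) and z of jar in the frame of long_tray between 0.001 and 0.009 m and x of stamp in the frame of long_tray between -0.041 and -0.009 m and (y of stamp in the frame of long_tray between 0.0245 and 0.0645 m or y of stamp in the frame of long_tray between -0.0645 and -0.0245 m) and z of stamp in the frame of long_tray between 0.001 and 0.009 m and x of short_bar in the frame of short_tray between 0.023 and 0.053 m and y of short_bar in the frame of short_tray between -0.016 and 0.016 m and z of short_bar in the frame of short_tray between 0.001 and 0.009 m and x of bottle in the frame of short_tray between -0.041 and -0.009 m and y of bottle in the frame of short_tray between -0.034 and 0.034 m and z of bottle in the frame of short_tray between 0.001 and 0.009 m); the robot touches nothing.
It fails at once if a bystander (slip tub, brush pot or plaster disc) is moved by more than 30 mm (distance of any of slip_tub, brush_pot, plaster_disc from where it was at the start of the episode above 0.03 m).
It fails at once if a stock thing is dropped: faster than 0.7 m/s with its underside less than 45 mm above the table ((linear speed of long_bar above 0.7 m/s and height (world z) of long_bar below 0.045 m) or (linear speed of short_bar above 0.7 m/s and height (world z) of short_bar below 0.045 m) or (linear speed of jar above 0.7 m/s and height (world z) of jar below 0.045 m) or (linear speed of stamp above 0.7 m/s and height (world z) of stamp below 0.045 m) or (linear speed of bottle above 0.7 m/s and height (world z) of bottle below 0.045 m)).
It also fails if it takes over 117 s, if anything falls off the work surface, if the arm or the gripper's body presses on something with over 40 N, if the wrist force passes 120 N, or if a joint passes its speed limit or range.

## Working session

There is one attempt and no reset: what is moved stays moved. The work goes in short steps, Python scripts to look and compute and a tool call to move; the robot and the scene stay as the last step left them, time stands still between calls to the robot, and variables do not carry over. Pictures are saved under pics/ and viewed, at most 14 in all, crops included, and the job is handed in when it is done.

Besides the shell and the picture viewer there is one more tool, called after "Call:" as name(argument=value, ...), one argument or row to a line, values as JSON. jog_arm: Moves the arm, as the interface text tells. Its arguments: {"type":"object","properties":{"rows":{"type":"array"}},"required":["rows"]}

```bash
mkdir -p pics
python3 - <<'E'
from station import r
import cv2,pickle
print(r.state())
for n in("top","scene"):
    c=r.camera(n); cv2.imwrite(f"pics/{n}0.png",c["img"][:,:,::-1]); pickle.dump(c,open(n+".pkl","wb"))
    print(n,c["intrinsics"],c["rvec"],c["tvec"])
E
```

```text
{'time_s': 0.0, 'joints': array([ 1.04499666e+00,  3.42740486e-01,  1.52500265e+00, -8.10598586e-07,
        1.27537862e+00, -1.45988058e-01]), 'qvel': array([-0.00195828,  0.00036711,  0.00060743, -0.00232775,  0.00095649,
       -0.00123933]), 'joint_torque': array([-2.75725379e-04, -4.33688200e+01, -2.46022904e+01, -2.70212668e-04,
        7.78048852e-03,  4.44221598e-06]), 'ee_pos': array([194.41850526, 487.25726583, 230.6217451 ]), 'eef_rot': array([-5.92931591e-01, -3.08461820e+00,  2.26771128e-03]), 'force': array([-0.57206454, -0.08089244,  0.01424666]), 'moment': array([ 0.0252014 , -0.01232093,  0.01875772]), 'gripper_force': 0.0, 'grip_width': 0.9964077369915826}
top [[361.52530308   0.         319.91588987]
 [  0.         361.52530308 201.05730526]
 [  0.           0.           1.        ]] [ 2.19415834 -2.13663889  0.16310353] [-51.19090772 574.39063513 961.59594374]
scene [[418.58733283   0.         318.31564894]
 [  0.         418.58733283 198.73950448]
 [  0.           0.           1.        ]] [ 1.94163727  1.34564217 -0.64994219] [-170.56693013 -299.42533422 1630.91479378]
```

View pics/top0.png

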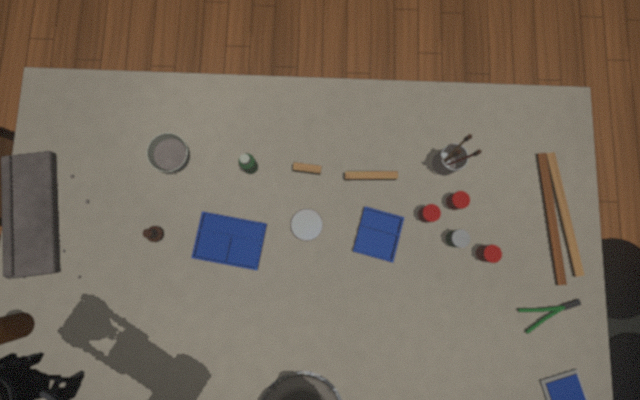

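View pics/scene0.png

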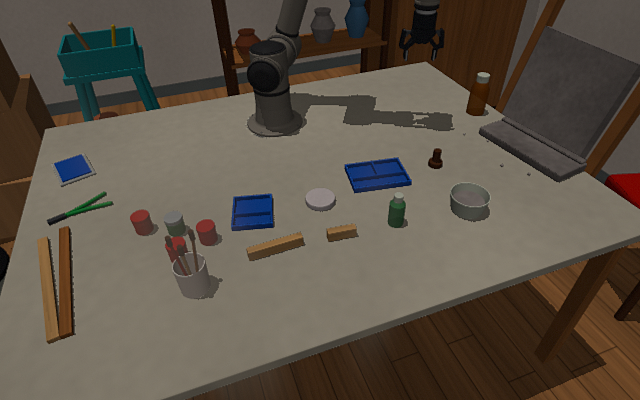

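The top view shows the stamp (153,233), long tray (230,241), bottle (248,162), short bar (306,168), long bar (370,175), short tray (378,234), and the steel-lidded jar (459,238) among three red ones. Next I'll enlarge it.

```bash
cat > h.py <<'E'
import cv2,pickle,numpy as np
def load(n): return pickle.load(open(n+".pkl","rb"))
def ray(c,u,v,z):
    R=cv2.Rodrigues(np.array(c["rvec"],float))[0];t=np.array(c["tvec"],float).ravel()
    d=R.T@np.linalg.inv(c["intrinsics"])@np.array([u,v,1.]);o=-R.T@t
    return o+d*(z-o[2])/d[2]
def proj(c,P):
    return cv2.projectPoints(np.array(P,float).reshape(-1,3),np.array(c["rvec"],float),np.array(c["tvec"],float),c["intrinsics"],None)[0][:,0]
E
python3 - <<'E'
import cv2
i=cv2.imread("pics/top0.png")
for n,x in(("a",135),("b",300)):
    k=cv2.resize(i[140:280,x:x+200],None,fx=4,fy=4,interpolation=cv2.INTER_CUBIC)
    k=cv2.convertScaleAbs(k,alpha=1.5); cv2.imwrite(f"pics/c{n}.png",k)
E
```

```text
(no output)
```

View pics/ca.png

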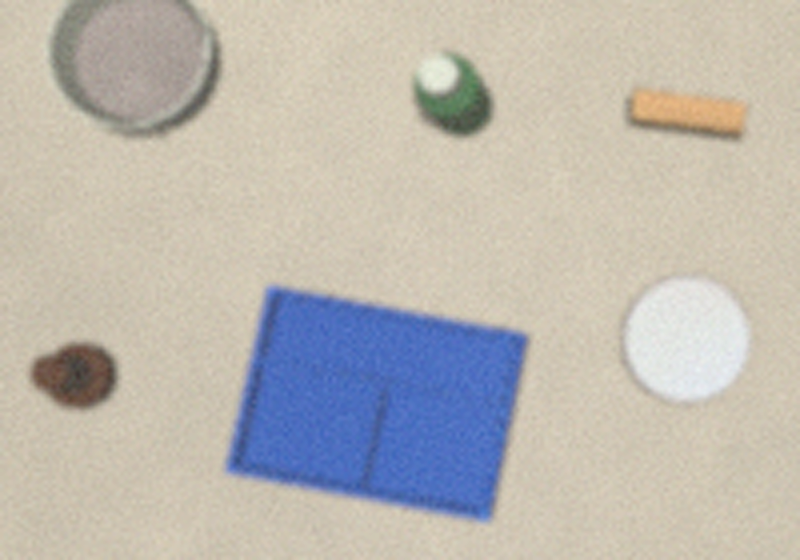

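View pics/cb.png

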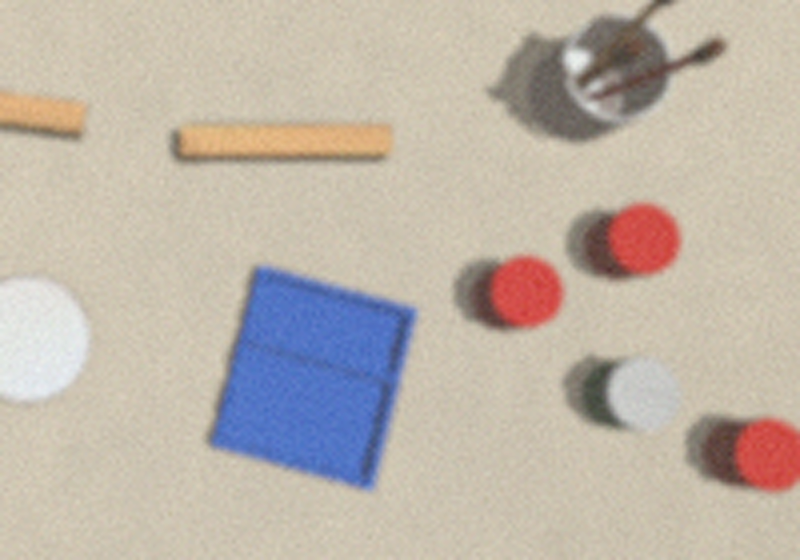

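Crops (×4, offsets 135/300,140): long tray's corners (268,287),(527,335),(491,520),(228,471); short tray's (258,266),(415,312),(373,489),(211,444); bars, stamp knob (46,373), bottle cap (438,72), and jar lid (643,394).

Run:
```python
from h import *
c=load("top");s=load("scene")
np.set_printoptions(precision=1,suppress=True)
def P(x0,p,z): return ray(c,x0+(p[0]+.5)/4-.5,140+(p[1]+.5)/4-.5,z)
def rect(n,x0,ps,z):
    q=np.array([P(x0,p,z)for p in ps])
    e=[np.linalg.norm((q[(i+1)%4]-q[i])[:2]) for i in range(4)]
    d=(q[0]-q[1])+(q[3]-q[2]) # long side, toward +y
    print(n,q.mean(0),"edges",np.array(e),"yaw of y-axis from world y deg",np.degrees(np.arctan2(-d[0],d[1])),"x-side yaw",np.degrees(np.arctan2(*((q[0]-q[3])+(q[1]-q[2]))[[1,0]])))
rect("LT",135,[(268,287),(527,335),(491,520),(228,471)],18)
rect("ST",300,[(258,266),(415,312),(373,489),(211,444)],18)
rect("LB",300,[(180,126),(392,123),(392,155),(181,157)],32)
rect("SB",135,[(634,91),(746,104),(741,134),(632,121)],32)
for n,x0,p,z in(("stamp knob",135,(46,373),60),("stamp disc",135,(83,376),18),("cap",135,(438,72),102),("jar",300,(643,394),55),
 ("red1",300,(525,292),55),("red2",300,(645,240),55),("red3",300,(771,455),55),("disc",135,(687,340),20),("pot",300,(615,70),85),("tub",135,(135,50),55)):
    q=P(x0,p,z);print(n,q,proj(s,[q,[q[0],q[1],0]]).ravel())
```

```text
LT [461.9 211.2  18. ] edges [183.4 128.7 183.2 128.5] yaw of y-axis from world y deg -9.006327918063253 x-side yaw -8.447744259047164
ST [ 490.2 -201.6   18. ] edges [115.  127.3 116.3 129.1] yaw of y-axis from world y deg -14.420975462285844 x-side yaw -13.843054274192935
LB [ 655.1 -178.6   32. ] edges [150.   23.  148.8  22.2] yaw of y-axis from world y deg 2.4006012838345807 x-side yaw 1.277813757695332
SB [669.5   3.5  32. ] edges [79.3 21.8 76.9 21.5] yaw of y-axis from world y deg -5.107714159991562 x-side yaw -4.82211336329586
stamp knob [475.1 421.1  60. ] [437.7 149.5 434.8 164.7]
stamp disc [474.9 414.7  18. ] [433.9 160.6 433.1 165.1]
cap [675.9 166.1 102. ] [398.5 195.  394.8 222.7]
jar [ 482.9 -417.8   55. ] [172.  216.2 176.9 230.6]
red1 [ 550.  -338.5   55. ] [204.9 224.8 208.8 239.3]
red2 [ 588.1 -421.8   55. ] [174.1 242.7 179.2 257.2]
red3 [ 444.2 -503.8   55. ] [138.7 215.  144.5 229.4]
disc [510.6  -0.2  20. ] [319.4 196.2 319.5 201.3]
pot [ 698.9 -391.8   85. ] [188.6 262.6 196.3 285.6]
tub [696.4 382.   55. ] [468.2 194.2 464.3 208.7]
```

```bash
cat > plan.py <<'E'
import numpy as np
from scipy.spatial.transform import Rotation as Ro
from station import r
def plan(wps):
    """wps: (x,y,z,yaw of tool y, deg; half turn free). Prints shift m / turn deg for one call each, and the rows it takes."""
    s=r.state();p=s["ee_pos"];R=Ro.from_rotvec(s["eef_rot"])
    yaw=np.degrees(np.arctan2(R.as_matrix()[1,1],R.as_matrix()[0,1]))
    print("t",round(s["time_s"],1),"pos",p.round(1),"yaw",round(yaw,1),"F",s["force"].round(1),"w",round(s["grip_width"]*85.4,1),"grip",round(s["gripper_force"],1))
    tilt=np.degrees(np.arccos(-R.as_matrix()[2,2]))
    if tilt>.5: print("tilt",tilt)
    for x,y,z,w in wps:
        d=(w-yaw+90)%180-90
        q1=np.degrees(np.arctan2(y,x)); q6=q1-yaw-d
        Y=np.radians(yaw);M=np.array([[np.sin(Y),-np.cos(Y),0],[np.cos(Y),np.sin(Y),0],[0,0,-1]]) # rows: tool axes
        sh=M@(np.array([x,y,z])-p)
        n=max(np.ceil(np.linalg.norm(sh)/41.7),np.ceil(abs(d)/7.16))
        print((x,y,z,w),"->",(sh/1000).round(4).tolist(),[0,0,round(-d,1)],"rows",int(n),"q6",round(q6))
        p=np.array([x,y,z]);yaw+=d
E
python3 - <<'E'
from plan import *
s=r.state();M=Ro.from_rotvec(s["eef_rot"]).as_matrix();print(M.round(3))
plan([(655,-179,200,1.8),(655,-179,60,1.8),(655,-179,16,1.8)])
E
```

```text
[[-0.929  0.371 -0.001]
 [ 0.371  0.929 -0.001]
 [ 0.    -0.001 -1.   ]]
t 0.1 pos [194.4 487.3 230.7] yaw 68.2 F [ 0.6 -1.  -0.5] w 85.1 grip 0.0
(655, -179, 200, 1.8) -> [0.6748, -0.4481, 0.0307] [0, 0, np.float64(66.4)] rows 20 q6 -17
(655, -179, 60, 1.8) -> [0.0, 0.0, 0.14] [0, 0, np.float64(-0.0)] rows 4 q6 -17
(655, -179, 16, 1.8) -> [0.0, 0.0, 0.044] [0, 0, np.float64(-0.0)] rows 2 q6 -17
```

```bash
sed -i 's/\[np.sin(Y),-np.cos(Y),0\]/[-np.sin(Y),np.cos(Y),0]/; s/round(-d,1)/float(round(-d,1))/' plan.py
python3 - <<'E'
from plan import *
plan([(425,154,215,35),(655,-179,200,1.8),(655,-179,60,1.8),(655,-179,16,1.8)])
E
```

```text
t 0.1 pos [194.4 487.3 230.7] yaw 68.2 F [ 0.6 -1.  -0.5] w 85.1 grip 0.0
(425, 154, 215, 35) -> [-0.3377, -0.2241, 0.0157] [0, 0, 33.2] rows 10 q6 -15
(655, -179, 200, 1.8) -> [-0.4047, -0.0026, 0.015] [0, 0, 33.2] rows 10 q6 -17
(655, -179, 60, 1.8) -> [0.0, 0.0, 0.14] [0, 0, -0.0] rows 4 q6 -17
(655, -179, 16, 1.8) -> [0.0, 0.0, 0.044] [0, 0, -0.0] rows 2 q6 -17
```

Call:
jog_arm(
  rows=[
    [0.06,[-0.338,-0.224,0.016],[0,0,33.2]],
    [0.06,[-0.338,-0.224,0.016],[0,0,33.2]],
    [0.06,[-0.338,-0.224,0.016],[0,0,33.2]],
    [0.06,[-0.338,-0.224,0.016],[0,0,33.2]],
    [0.06,[-0.338,-0.224,0.016],[0,0,33.2]],
    [0.06,[-0.338,-0.224,0.016],[0,0,33.2]],
    [0.06,[-0.338,-0.224,0.016],[0,0,33.2]],
    [0.06,[-0.338,-0.224,0.016],[0,0,33.2]],
    [0.06,[-0.338,-0.224,0.016],[0,0,33.2]],
    [0.06,[-0.338,-0.224,0.016],[0,0,33.2]],
  ],
)

```text
time_s: 0.93
ee_pos: [426.7, 151.5, 215.0]
eef_rot: [1.451, 2.786, -0.001]
force: [0.7, 0.3, 0.5]
grip_width: 0.703
gripper_force: 0.0
```

Call:
jog_arm(
  rows=[
    [0.06,[-0.405,-0.003,0.015],[0,0,33.2]],
    [0.06,[-0.405,-0.003,0.015],[0,0,33.2]],
    [0.06,[-0.405,-0.003,0.015],[0,0,33.2]],
    [0.06,[-0.405,-0.003,0.015],[0,0,33.2]],
    [0.06,[-0.405,-0.003,0.015],[0,0,33.2]],
    [0.06,[-0.405,-0.003,0.015],[0,0,33.2]],
    [0.06,[-0.405,-0.003,0.015],[0,0,33.2]],
    [0.06,[-0.405,-0.003,0.015],[0,0,33.2]],
    [0.06,[-0.405,-0.003,0.015],[0,0,33.2]],
    [0.06,[-0.405,-0.003,0.015],[0,0,33.2]],
  ],
)

```text
time_s: 1.77
ee_pos: [656.4, -182.2, 199.1]
eef_rot: [-2.187, -2.255, 0.001]
force: [0.4, 0.2, 1.2]
grip_width: 0.705
gripper_force: 0.0
```

Call:
jog_arm(
  rows=[
    [0.06,[0,0,0.04],[0,0,0]],
    [0.06,[0,0,0.08],[0,0,0]],
    [0.06,[0,0,0.12],[0,0,0]],
    [0.06,[0,0,0.12],[0,0,0]],
  ],
)

```text
time_s: 2.1
ee_pos: [650.1, -177.3, 70.4]
eef_rot: [-2.175, -2.245, 0.01]
force: [-1.8, -0.3, -0.7]
grip_width: 0.701
gripper_force: 0.0
```

Run:
```python
from plan import *
import cv2
plan([(655,-179,60,1.8),(655,-179,16,1.8)])
c=r.camera("wrist"); i=c["img"][:,:,::-1]; cv2.imwrite("pics/w1.png",cv2.convertScaleAbs(i,alpha=1.4)); print(c["hand_eye"],c["intrinsics"])
```

```text
t 2.1 pos [ 650.1 -177.3   70.4] yaw 1.8 F [-1.8 -0.3 -0.7] w 59.9 grip 0.0
tilt 0.9908889152893618
(655, -179, 60, 1.8) -> [-0.0019, 0.0048, 0.0104] [0, 0, 0.0] rows 1 q6 -17
(655, -179, 16, 1.8) -> [0.0, 0.0, 0.044] [0, 0, -0.0] rows 2 q6 -17
[[ 1.00658844e-03 -9.59503192e-01 -2.81695957e-01  7.07315610e+01]
 [ 9.99999488e-01  9.94056659e-04  1.87391365e-04 -8.08408768e-01]
 [ 1.00219129e-04 -2.81696001e-01  9.59503701e-01 -1.42915527e+02]
 [ 0.00000000e+00  0.00000000e+00  0.00000000e+00  1.00000000e+00]] [[309.70691629   0.         320.31831145]
 [  0.         309.70691629 200.48173479]
 [  0.           0.           1.        ]]
```

View pics/w1.png

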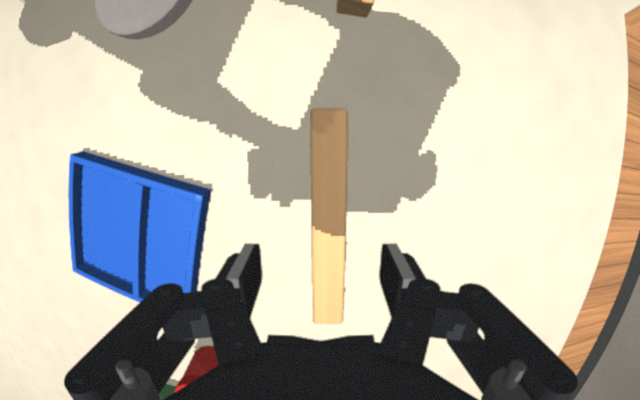

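The bar runs straight between the open fingers (column 329, finger midpoint about 322). Going down to grip it.

Call:
jog_arm(
  rows=[
    [0.06,[0,0,0.03],[0,0,0]],
    [0.06,[0,0,0.05],[0,0,0]],
    [0.06,[0,0,0.064],[0,0,0]],
    [0.06,[0,0,0.064],[0,0,0]],
    [0.06,[0,0,0.064],[0,0,0]],
    [0.0,[0,0,0.064],[0,0,0]],
    [0.0,[0,0,0.064],[0,0,0]],
    [0.0,[0,0,0.064],[0,0,0]],
    [0.0,[0,0,0.064],[0,0,0]],
    [0.0,[0,0,0.064],[0,0,0]],
  ],
)

```text
time_s: 2.98
ee_pos: [656.7, -179.4, 18.4]
eef_rot: [2.183, 2.255, 0.002]
force: [-0.7, -0.2, 5.9]
grip_width: 0.238
gripper_force: 61.3
```

Run:
```python
from plan import *
import cv2
s=r.state()
plan([(655,-179,150,1.8),(499.4,205.4,150,-8.8),(499.4,205.4,60,-8.8),(499.4,205.4,25,-8.8)])
c=r.camera("wrist"); i=c["img"][:,:,::-1]; cv2.imwrite("pics/w2.png",cv2.convertScaleAbs(i,alpha=1.6)[100:])
```

```text
t 3.0 pos [ 656.7 -179.4   18.4] yaw 1.8 F [-0.7 -0.2  5.9] w 20.3 grip 61.3
(655, -179, 150, 1.8) -> [0.0005, -0.0016, -0.1316] [0, 0, 0.0] rows 4 q6 -17
(499.4, 205.4, 150, -8.8) -> [0.3891, -0.1434, 0.0] [0, 0, 10.6] rows 10 q6 31
(499.4, 205.4, 60, -8.8) -> [0.0, 0.0, 0.09] [0, 0, -0.0] rows 3 q6 31
(499.4, 205.4, 25, -8.8) -> [0.0, 0.0, 0.035] [0, 0, -0.0] rows 1 q6 31
```

View pics/w2.png

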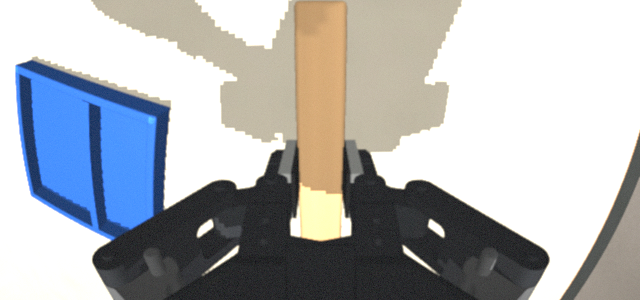

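The bar is gripped: the reading is 61 N at 20 mm, with the pads flat on its sides. Next I lift it and carry it to the tray.

Call:
jog_arm(
  rows=[
    [0.0,[0,0,-0.01],[0,0,0]],
    [0.0,[0,0,-0.035],[0,0,0]],
    [0.0,[0,0,-0.07],[0,0,0]],
    [0.0,[0,0,-0.1],[0,0,0]],
    [0.0,[0,0,-0.12],[0,0,0]],
    [0.0,[0,0,-0.132],[0,0,0]],
    [0.0,[0,0,-0.132],[0,0,0]],
    [0.0,[0,0,-0.132],[0,0,0]],
  ],
)

```text
time_s: 3.7
ee_pos: [655.7, -179.1, 149.1]
eef_rot: [2.185, 2.256, 0.001]
force: [-0.8, 1.1, -1.3]
grip_width: 0.238
gripper_force: 60.4
```

Run:
```python
from plan import *
plan([(499.4,205.4,148,-8.8),(499.4,205.4,60,-8.8),(499.4,205.4,25,-8.8)])
```

```text
t 3.7 pos [ 655.7 -179.1  149.1] yaw 1.8 F [-0.8  1.1 -1.3] w 20.4 grip 60.4
(499.4, 205.4, 148, -8.8) -> [0.3893, -0.1438, 0.0011] [0, 0, 10.6] rows 10 q6 31
(499.4, 205.4, 60, -8.8) -> [0.0, 0.0, 0.088] [0, 0, -0.0] rows 3 q6 31
(499.4, 205.4, 25, -8.8) -> [0.0, 0.0, 0.035] [0, 0, -0.0] rows 1 q6 31
```

Call:
jog_arm(
  rows=[
    [0.0,[0.03,-0.011,0],[0,0,1]],
    [0.0,[0.07,-0.026,0],[0,0,2]],
    [0.0,[0.108,-0.04,0],[0,0,4]],
    [0.0,[0.146,-0.054,0],[0,0,5]],
    [0.0,[0.184,-0.068,0],[0,0,6]],
    [0.0,[0.222,-0.082,0],[0,0,7]],
    [0.0,[0.26,-0.096,0],[0,0,8]],
    [0.0,[0.298,-0.11,0],[0,0,9]],
    [0.0,[0.335,-0.124,0],[0,0,10]],
    [0.0,[0.365,-0.135,0],[0,0,10.6]],
  ],
)

```text
time_s: 4.53
ee_pos: [506.4, 183.6, 146.9]
eef_rot: [-2.383, -2.044, 0.004]
force: [0.5, -0.1, -1.4]
grip_width: 0.237
gripper_force: 60.4
```

Call:
jog_arm(
  rows=[
    [0.0,[0.022,-0.013,0],[0,0,0]],
    [0.0,[0.022,-0.013,0.02],[0,0,0]],
    [0.0,[0.022,-0.013,0.05],[0,0,0]],
    [0.0,[0.022,-0.013,0.08],[0,0,0]],
    [0.0,[0.022,-0.013,0.09],[0,0,0]],
    [0.0,[0.022,-0.013,0.09],[0,0,0]],
    [0.0,[0.022,-0.013,0.09],[0,0,0]],
    [0.0,[0.022,-0.013,0.09],[0,0,0]],
  ],
)

```text
time_s: 5.2
ee_pos: [500.4, 205.2, 59.5]
eef_rot: [2.384, 2.044, 0.003]
force: [-0.7, -0.9, -0.7]
grip_width: 0.241
gripper_force: 60.3
```

Run:
```python
from plan import *
import cv2
plan([(499.4,205.4,30,-8.8),(499.4,205.4,22,-8.8)])
c=r.camera("wrist"); i=c["img"][:,:,::-1]; cv2.imwrite("pics/w3.png",cv2.convertScaleAbs(i,alpha=1.6))
```

```text
t 5.2 pos [500.4 205.2  59.5] yaw -8.8 F [-0.7 -0.9 -0.7] w 20.6 grip 60.3
(499.4, 205.4, 30, -8.8) -> [0.0, -0.001, 0.0295] [0, 0, 0.0] rows 1 q6 31
(499.4, 205.4, 22, -8.8) -> [0.0, 0.0, 0.008] [0, 0, -0.0] rows 1 q6 31
```

View pics/w3.png

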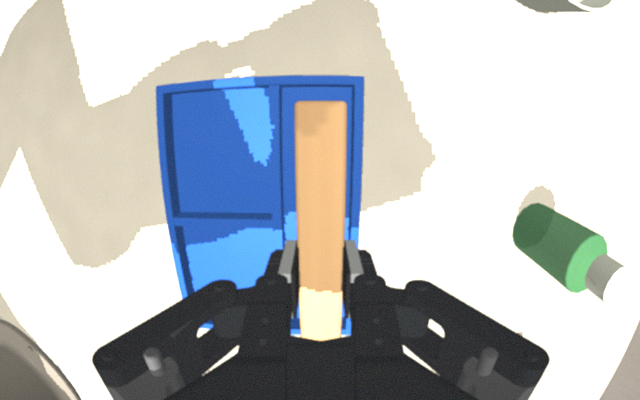

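The picture shows the bar (columns 295–345) centred over and parallel to the narrow compartment (283–352).

Call:
jog_arm(
  rows=[
    [0.0,[0,-0.001,0.015],[0,0,0]],
    [0.0,[0,-0.001,0.028],[0,0,0]],
    [0.0,[0,-0.001,0.034],[0,0,0]],
    [0.0,[0,-0.001,0.036],[0,0,0]],
    [0.0,[0,-0.001,0.037],[0,0,0]],
    [0.0,[0,-0.001,0.037],[0,0,0]],
    [0.0,[0,-0.001,0.037],[0,0,0]],
  ],
)

```text
time_s: 5.83
ee_pos: [498.5, 205.2, 23.4]
eef_rot: [2.384, 2.045, 0.001]
force: [-4.0, -2.2, 9.5]
grip_width: 0.234
gripper_force: 61.6
```

Call:
jog_arm(
  rows=[
    [0.04,[0,0,0],[0,0,0]],
    [0.04,[0,0,0],[0,0,0]],
    [0.04,[0,0,0],[0,0,0]],
    [0.04,[0,0,0],[0,0,0]],
    [0.04,[0,0,-0.02],[0,0,0]],
    [0.04,[0,0,-0.05],[0,0,0]],
    [0.04,[0,0,-0.09],[0,0,0]],
    [0.04,[0,0,-0.128],[0,0,0]],
    [0.04,[0,0,-0.128],[0,0,0]],
    [0.06,[0,0,-0.128],[0,0,0]],
  ],
)

```text
time_s: 6.67
ee_pos: [499.8, 205.7, 151.7]
eef_rot: [2.383, 2.044, 0.008]
force: [-0.6, 0.7, 0.1]
grip_width: 0.595
gripper_force: 0.0
```

Run:
```python
from plan import *
import cv2
plan([(669.5,3.5,110,-5),(669.5,3.5,16.5,-5)])
c=r.camera("wrist"); i=c["img"][:,:,::-1]; cv2.imwrite("pics/w4.png",cv2.convertScaleAbs(i,alpha=1.6))
```

```text
t 6.7 pos [499.8 205.7 151.7] yaw -8.8 F [-0.6  0.7  0.1] w 50.8 grip 0.0
(669.5, 3.5, 110, -5) -> [-0.174, 0.1985, 0.0417] [0, 0, -3.8] rows 7 q6 5
(669.5, 3.5, 16.5, -5) -> [0.0, 0.0, 0.0935] [0, 0, -0.0] rows 3 q6 5
```

View pics/w4.png

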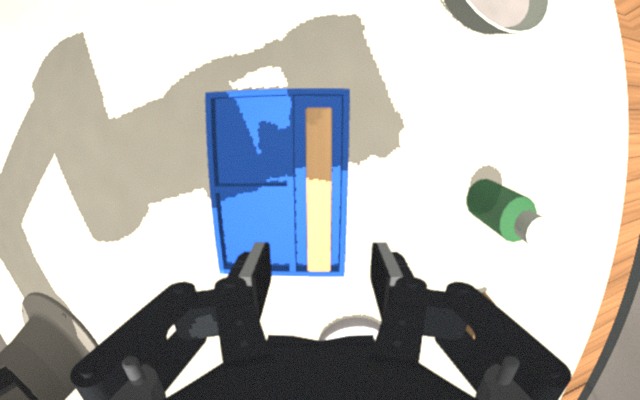

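The bar lies in the narrow compartment, with its ends at rows 108 and 272. I'll check its position along the tray numerically.

```bash
cat >> h.py <<'E'
K=np.array([[309.707,0,320.318],[0,309.707,200.482],[0,0,1]])
HE=np.array([[.001006588,-.959503,-.281696,70.73],[1,.000994,.000187,-.808],[.0001,-.281696,.959504,-142.916],[0,0,0,1]])
def wray(pos,rv,u,v,z):
    a=np.array([(u-K[0,2])/309.707,(v-K[1,2])/309.707]);th=np.linalg.norm(a)
    d=np.array([*(a/th*np.sin(th)),np.cos(th)]) if th>1e-9 else np.array([0,0,1.])
    R=cv2.Rodrigues(np.array(rv,float))[0]
    d=R@HE[:3,:3]@d;o=np.array(pos)+R@HE[:3,3]
    return o+d*(z-o[2])/d[2]
E
python3 - <<'E'
from h import *
P=lambda u,v,z: wray([499.8,205.7,151.7],[2.383,2.044,.008],u,v,z)
np.set_printoptions(precision=1,suppress=True)
a,b=P(319,108,37),P(319,272,37);print(a,b,np.linalg.norm(a-b))
q=[P(*p,18) for p in((207,93),(349,89),(344,275),(220,275))];print(q,np.mean(q,0))
y=np.radians(-8.8);R=np.array([[np.cos(y),np.sin(y)],[-np.sin(y),np.cos(y)]])
print(R@((a+b)/2-np.mean(q,0))[:2], R@((a+b)/2-[461.9,211.2,0])[:2])
E
```

```text
[509.8 279.4  37. ] [487.  131.6  37. ] 149.55349890038704
[array([411.1, 312.9,  18. ]), array([538.6, 292.8,  18. ]), array([510.1, 113.4,  18. ]), array([380.4, 130.5,  18. ])] [460.1 212.4  18. ]
[38.9 -0.9] [36.9 -0. ]
```

Call:
jog_arm(
  rows=[
    [0.06,[-0.174,0.1985,0.042],[0,0,-3.8]],
    [0.06,[-0.174,0.1985,0.042],[0,0,-3.8]],
    [0.06,[-0.174,0.1985,0.042],[0,0,-3.8]],
    [0.06,[-0.174,0.1985,0.042],[0,0,-3.8]],
    [0.06,[-0.174,0.1985,0.042],[0,0,-3.8]],
    [0.06,[-0.174,0.1985,0.042],[0,0,-3.8]],
    [0.06,[-0.174,0.1985,0.042],[0,0,-3.8]],
    [0.06,[-0.174,0.1985,0.042],[0,0,-3.8]],
    [0.06,[-0.174,0.1985,0.042],[0,0,-3.8]],
    [0.06,[-0.174,0.1985,0.042],[0,0,-3.8]],
  ],
)

```text
time_s: 7.55
ee_pos: [666.9, 3.9, 105.7]
eef_rot: [-2.313, -2.122, 0.003]
force: [-0.3, 0.4, -0.0]
grip_width: 0.696
gripper_force: 0.0
```

Run:
```python
from plan import *
import cv2
s=r.state();print(s["ee_pos"],s["eef_rot"])
plan([(669.5,3.5,16.5,-5)])
c=r.camera("wrist"); i=c["img"][:,:,::-1]; cv2.imwrite("pics/w5.png",cv2.convertScaleAbs(i,alpha=1.6))
```

```text
[666.85895751   3.90144796 105.67804591] [-2.31313322 -2.12166421  0.00288679]
t 7.5 pos [666.9   3.9 105.7] yaw -4.9 F [-0.3  0.4 -0. ] w 59.5 grip 0.0
(669.5, 3.5, 16.5, -5) -> [-0.0002, 0.0027, 0.0892] [0, 0, 0.1] rows 3 q6 5
```

View pics/w5.png

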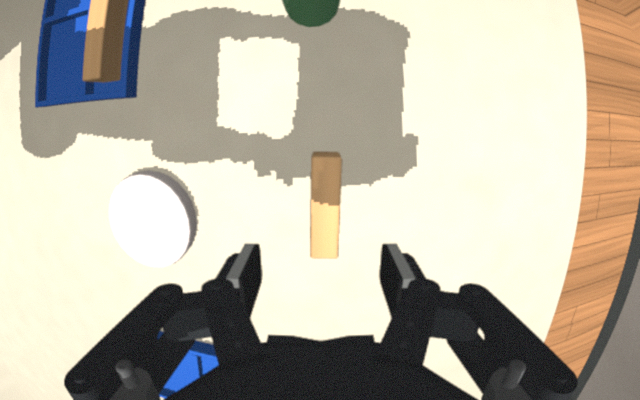

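The short bar (columns 311–340) lies straight and centred between the fingers.

Call:
jog_arm(
  rows=[
    [0.06,[0,0.002,0.03],[0,0,0]],
    [0.06,[0,0.002,0.065],[0,0,0]],
    [0.06,[0,0.002,0.083],[0,0,0]],
    [0.06,[0,0.002,0.089],[0,0,0]],
    [0.06,[0,0.002,0.089],[0,0,0]],
    [0.0,[0,0.002,0.089],[0,0,0]],
    [0.0,[0,0.002,0.089],[0,0,0]],
    [0.0,[0,0.002,0.089],[0,0,0]],
    [0.0,[0,0.002,0.089],[0,0,0]],
    [0.0,[0,0.002,0.089],[0,0,0]],
  ],
)

```text
time_s: 8.43
ee_pos: [671.3, 3.0, 20.6]
eef_rot: [2.314, 2.122, 0.004]
force: [-1.0, 1.0, 6.5]
grip_width: 0.242
gripper_force: 59.5
```

Call:
jog_arm(
  rows=[
    [0.0,[0,0,0],[0,0,0]],
    [0.0,[0,0,-0.01],[0,0,0]],
    [0.0,[0,0,-0.035],[0,0,0]],
    [0.0,[0,0,-0.07],[0,0,0]],
    [0.0,[0,0,-0.1],[0,0,0]],
    [0.0,[0,0,-0.12],[0,0,0]],
    [0.0,[0,0,-0.13],[0,0,0]],
    [0.0,[0,0,-0.13],[0,0,0]],
    [0.0,[0,0,-0.13],[0,0,0]],
  ],
)

```text
time_s: 9.18
ee_pos: [669.8, 2.9, 148.1]
eef_rot: [-2.315, -2.123, 0.0]
force: [-0.5, -0.3, -1.9]
grip_width: 0.237
gripper_force: 58.8
```

Run:
```python
from plan import *
plan([(527,-211,147,-14.1),(527,-211,60,-14.1),(527,-211,24,-14.1)])
```

```text
t 9.2 pos [669.8   2.9 148.1] yaw -5.0 F [-0.5 -0.3 -1.9] w 20.2 grip 58.8
(527, -211, 147, -14.1) -> [-0.2255, -0.1237, 0.0011] [0, 0, 9.1] rows 7 q6 -8
(527, -211, 60, -14.1) -> [0.0, 0.0, 0.087] [0, 0, -0.0] rows 3 q6 -8
(527, -211, 24, -14.1) -> [0.0, 0.0, 0.036] [0, 0, -0.0] rows 1 q6 -8
```

Call:
jog_arm(
  rows=[
    [0.0,[-0.02,-0.011,0],[0,0,2]],
    [0.0,[-0.055,-0.03,0],[0,0,4]],
    [0.0,[-0.09,-0.049,0],[0,0,6]],
    [0.0,[-0.125,-0.069,0],[0,0,8]],
    [0.0,[-0.16,-0.088,0],[0,0,9.1]],
    [0.0,[-0.195,-0.107,0],[0,0,9.1]],
    [0.0,[-0.215,-0.118,0.001],[0,0,9.1]],
    [0.0,[-0.2255,-0.124,0.02],[0,0,9.1]],
    [0.0,[-0.2255,-0.124,0.05],[0,0,9.1]],
    [0.0,[-0.2255,-0.124,0.08],[0,0,9.1]],
  ],
)

```text
time_s: 10.02
ee_pos: [525.7, -211.8, 66.3]
eef_rot: [-2.478, -1.929, 0.001]
force: [0.1, -0.3, -0.7]
grip_width: 0.238
gripper_force: 58.8
```

Call:
jog_arm(
  rows=[
    [0.0,[0,0,0.007],[0,0,0]],
    [0.0,[0,0,0.007],[0,0,0]],
    [0.0,[0,0,0.007],[0,0,0]],
    [0.0,[0,0,0.007],[0,0,0]],
  ],
)

```text
time_s: 10.35
ee_pos: [528.0, -211.2, 62.4]
eef_rot: [2.475, 1.932, 0.001]
force: [0.5, 0.1, -1.2]
grip_width: 0.235
gripper_force: 58.9
```

Run:
```python
from plan import *
import cv2
plan([(527,-211,24,-14.1)])
c=r.camera("wrist"); i=c["img"][:,:,::-1]; cv2.imwrite("pics/w6.png",cv2.convertScaleAbs(i,alpha=1.6))
```

```text
t 10.3 pos [ 528.  -211.2   62.4] yaw -14.0 F [ 0.5  0.1 -1.2] w 20.0 grip 58.9
(527, -211, 24, -14.1) -> [-0.0001, -0.001, 0.0384] [0, 0, 0.1] rows 1 q6 -8
```

View pics/w6.png

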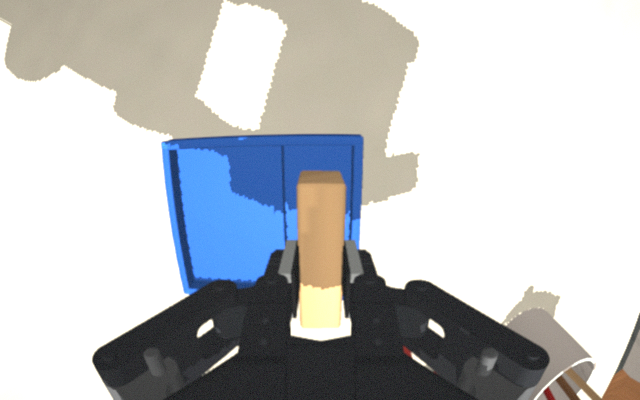

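The short bar (298–345) is centred over the narrow compartment (285–352); next I lower it.

Call:
jog_arm(
  rows=[
    [0.0,[0,-0.001,0.015],[0,0,0]],
    [0.0,[0,-0.001,0.028],[0,0,0]],
    [0.0,[0,-0.001,0.034],[0,0,0]],
    [0.0,[0,-0.001,0.037],[0,0,0]],
    [0.0,[0,-0.001,0.037],[0,0,0]],
    [0.0,[0,-0.001,0.037],[0,0,0]],
  ],
)

```text
time_s: 10.9
ee_pos: [526.9, -211.0, 25.6]
eef_rot: [2.475, 1.932, 0.001]
force: [-1.1, 1.0, 3.7]
grip_width: 0.232
gripper_force: 59.4
```

Call:
jog_arm(
  rows=[
    [0.0,[0,0,0.001],[0,0,0]],
    [0.04,[0,0,0.001],[0,0,0]],
    [0.04,[0,0,0.001],[0,0,0]],
    [0.04,[0,0,0.001],[0,0,0]],
    [0.04,[0,0,-0.02],[0,0,0]],
    [0.04,[0,0,-0.05],[0,0,0]],
    [0.04,[0,0,-0.09],[0,0,0]],
    [0.085,[0,0,-0.13],[0,0,0]],
    [0.085,[0,0,-0.156],[0,0,0]],
    [0.085,[0,0,-0.156],[0,0,0]],
  ],
)

```text
time_s: 11.73
ee_pos: [528.9, -212.3, 186.9]
eef_rot: [2.468, 1.926, 0.007]
force: [0.6, -1.3, 0.1]
grip_width: 0.876
gripper_force: 0.0
```

Run:
```python
from plan import *
plan([(600,-23,180,-14),(676,166,180,-14),(676,166,42,-14)])
```

```text
t 11.7 pos [ 528.9 -212.3  186.9] yaw -14.1 F [ 0.6 -1.3  0.1] w 74.8 grip 0.0
tilt 0.6787660141281165
(600, -23, 180, -14) -> [0.2009, 0.023, 0.0069] [0, 0, -0.1] rows 5 q6 12
(676, 166, 180, -14) -> [0.2018, 0.028, 0.0] [0, 0, -0.0] rows 5 q6 28
(676, 166, 42, -14) -> [0.0, 0.0, 0.138] [0, 0, -0.0] rows 4 q6 28
```

Call:
jog_arm(
  rows=[
    [0.085,[0.403,0.05,0.005],[0,0,0]],
    [0.085,[0.403,0.05,0.005],[0,0,0]],
    [0.085,[0.403,0.05,0.005],[0,0,0]],
    [0.085,[0.403,0.05,0.005],[0,0,0]],
    [0.085,[0.403,0.05,0.005],[0,0,0]],
    [0.085,[0.403,0.05,0.005],[0,0,0]],
    [0.085,[0.403,0.05,0.005],[0,0,0]],
    [0.085,[0.403,0.05,0.005],[0,0,0]],
    [0.085,[0.403,0.05,0.005],[0,0,0]],
    [0.085,[0.403,0.05,0.005],[0,0,0]],
  ],
)

```text
time_s: 12.57
ee_pos: [672.8, 171.6, 174.3]
eef_rot: [-2.474, -1.934, 0.0]
force: [0.6, 0.1, 0.4]
grip_width: 0.995
gripper_force: 0.0
```

Call:
jog_arm(
  rows=[
    [0.085,[0,0,0],[0,0,0]],
    [0.085,[0,0,0],[0,0,0]],
  ],
)

```text
time_s: 12.73
ee_pos: [672.2, 170.1, 173.7]
eef_rot: [-2.473, -1.936, 0.002]
force: [-0.7, -0.9, -0.8]
grip_width: 0.989
gripper_force: 0.0
```

Run:
```python
from plan import *
import cv2
s=r.state();print(s["ee_pos"],s["eef_rot"])
plan([(676,166,42,-14)])
c=r.camera("wrist"); i=c["img"][:,:,::-1]; cv2.imwrite("pics/w7.png",cv2.convertScaleAbs(i,alpha=1.6))
```

```text
[672.23411342 170.05734827 173.74661457] [-2.47292964e+00 -1.93634387e+00  2.12450742e-03]
t 12.7 pos [672.2 170.1 173.7] yaw -13.9 F [-0.7 -0.9 -0.8] w 84.5 grip 0.0
(676, 166, 42, -14) -> [-0.003, 0.0046, 0.1317] [0, 0, 0.1] rows 4 q6 28
```

View pics/w7.png

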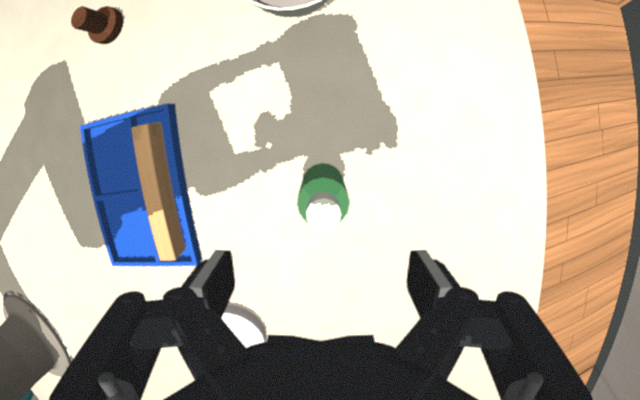

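Cap centre is at (324,213), between the fingers (232…411, middle 321); the stamp knob shows at (80,18).

Run:
```python
from h import *
p=[672.2,170.1,173.7];v=[-2.473,-1.936,.002]
print(wray(p,v,324,213,102),wray(p,v,80,18,60))
```

```text
[673.53118508 167.86834468 102.        ] [475.49781486 416.55707805  60.        ]
```

Call:
jog_arm(
  rows=[
    [0.085,[-0.002,0.003,0.03],[0,0,0]],
    [0.085,[-0.002,0.003,0.07],[0,0,0]],
    [0.085,[-0.002,0.003,0.105],[0,0,0]],
    [0.085,[-0.002,0.003,0.125],[0,0,0]],
    [0.085,[-0.002,0.003,0.132],[0,0,0]],
    [0.085,[-0.002,0.003,0.132],[0,0,0]],
    [0.085,[-0.002,0.003,0.132],[0,0,0]],
    [0.05,[-0.002,0.003,0.132],[0,0,0]],
    [0.04,[-0.002,0.003,0.132],[0,0,0]],
    [0.0,[-0.002,0.003,0.132],[0,0,0]],
  ],
)

```text
time_s: 13.62
ee_pos: [675.9, 165.4, 45.2]
eef_rot: [2.476, 1.932, 0.004]
force: [-0.2, -0.0, 0.8]
grip_width: 0.598
gripper_force: 0.0
```

Call:
jog_arm(
  rows=[
    [0.0,[0,0,0],[0,0,0]],
    [0.0,[0,0,0],[0,0,0]],
    [0.0,[0,0,0],[0,0,0]],
    [0.0,[0,0,0],[0,0,0]],
  ],
)

```text
time_s: 13.95
ee_pos: [675.4, 165.7, 45.2]
eef_rot: [2.476, 1.933, 0.003]
force: [-2.1, 0.1, 5.4]
grip_width: 0.496
gripper_force: 60.2
```

Call:
jog_arm(
  rows=[
    [0.0,[0,0,-0.01],[0,0,0]],
    [0.0,[0,0,-0.03],[0,0,0]],
    [0.0,[0,0,-0.06],[0,0,0]],
    [0.0,[0,0,-0.09],[0,0,0]],
    [0.0,[0,0,-0.11],[0,0,0]],
    [0.0,[0,0,-0.12],[0,0,0]],
    [0.0,[0,0,-0.12],[0,0,0]],
    [0.0,[0,0,-0.12],[0,0,0]],
  ],
)

```text
time_s: 14.62
ee_pos: [674.6, 165.3, 163.0]
eef_rot: [-2.476, -1.933, 0.0]
force: [-0.6, -0.1, -2.6]
grip_width: 0.497
gripper_force: 60.9
```

Run:
```python
from plan import *
plan([(466,-195.5,163,-14),(466,-195.5,50,-14)])
```

```text
t 14.6 pos [674.6 165.3 163. ] yaw -14.1 F [-0.6 -0.1 -2.6] w 42.5 grip 60.9
(466, -195.5, 163, -14) -> [-0.4007, -0.1147, -0.0] [0, 0, -0.1] rows 10 q6 -9
(466, -195.5, 50, -14) -> [0.0, 0.0, 0.113] [0, 0, -0.0] rows 3 q6 -9
```

Call:
jog_arm(
  rows=[
    [0.0,[-0.02,-0.006,0],[0,0,0]],
    [0.0,[-0.055,-0.016,0],[0,0,0]],
    [0.0,[-0.093,-0.027,0],[0,0,0]],
    [0.0,[-0.133,-0.038,0],[0,0,0]],
    [0.0,[-0.173,-0.0495,0],[0,0,0]],
    [0.0,[-0.213,-0.061,0],[0,0,0]],
    [0.0,[-0.253,-0.0724,0],[0,0,0]],
    [0.0,[-0.293,-0.084,0],[0,0,0]],
    [0.0,[-0.333,-0.095,0],[0,0,0]],
    [0.0,[-0.37,-0.106,0],[0,0,0]],
  ],
)

```text
time_s: 15.45
ee_pos: [479.7, -168.9, 161.4]
eef_rot: [-2.474, -1.931, 0.003]
force: [0.6, -0.8, -1.0]
grip_width: 0.493
gripper_force: 61.0
```

Call:
jog_arm(
  rows=[
    [0.0,[-0.022,-0.006,0],[0,0,0]],
    [0.0,[-0.031,-0.009,0],[0,0,0]],
    [0.0,[-0.031,-0.009,0.02],[0,0,0]],
    [0.0,[-0.031,-0.009,0.05],[0,0,0]],
    [0.0,[-0.031,-0.009,0.08],[0,0,0]],
    [0.0,[-0.031,-0.009,0.1],[0,0,0]],
    [0.0,[-0.031,-0.009,0.105],[0,0,0]],
    [0.0,[-0.031,-0.009,0.105],[0,0,0]],
    [0.0,[-0.031,-0.009,0.105],[0,0,0]],
  ],
)

```text
time_s: 16.2
ee_pos: [466.2, -195.3, 58.3]
eef_rot: [-2.476, -1.933, 0.0]
force: [-1.0, -1.3, -1.4]
grip_width: 0.498
gripper_force: 61.1
```

Run:
```python
from plan import *
plan([(466,-195.5,50,-14)])
```

```text
t 16.2 pos [ 466.2 -195.3   58.3] yaw -14.0 F [-1.  -1.3 -1.4] w 42.6 grip 61.1
(466, -195.5, 50, -14) -> [-0.0002, -0.0002, 0.0083] [0, 0, -0.0] rows 1 q6 -9
```

Call:
jog_arm(
  rows=[
    [0.0,[0,0,0.004],[0,0,0]],
    [0.0,[0,0,0.007],[0,0,0]],
    [0.0,[0,0,0.0085],[0,0,0]],
    [0.0,[0,0,0.0095],[0,0,0]],
    [0.0,[0,0,0.0095],[0,0,0]],
    [0.0,[0,0,0.0095],[0,0,0]],
  ],
)

```text
time_s: 16.7
ee_pos: [466.3, -195.9, 50.1]
eef_rot: [2.476, 1.932, 0.001]
force: [-2.9, 0.8, 6.7]
grip_width: 0.499
gripper_force: 61.9
```

Call:
jog_arm(
  rows=[
    [0.07,[0,0,0],[0,0,0]],
    [0.07,[0,0,0],[0,0,0]],
    [0.07,[0,0,0],[0,0,0]],
    [0.07,[0,0,0],[0,0,0]],
    [0.07,[0,0,-0.02],[0,0,0]],
    [0.085,[0,0,-0.05],[0,0,0]],
    [0.085,[0,0,-0.09],[0,0,0]],
    [0.085,[0,0,-0.13],[0,0,0]],
    [0.085,[0,0,-0.14],[0,0,0]],
    [0.085,[0,0,-0.14],[0,0,0]],
  ],
)

```text
time_s: 17.53
ee_pos: [467.7, -196.7, 192.5]
eef_rot: [2.471, 1.929, 0.004]
force: [-0.1, 0.0, -0.2]
grip_width: 0.991
gripper_force: 0.0
```

Run:
```python
from plan import *
from h import *
plan([(483,-418,130,-40),(483,-418,27,-40)])
c=r.camera("top"); i=c["img"][:,:,::-1]
k=cv2.resize(i[140:280,300:500],None,fx=4,fy=4,interpolation=cv2.INTER_CUBIC); cv2.imwrite("pics/t8.png",cv2.convertScaleAbs(k,alpha=1.5))
```

```text
t 17.5 pos [ 467.7 -196.7  192.5] yaw -14.1 F [-0.1  0.  -0.2] w 84.7 grip 0.0
(483, -418, 130, -40) -> [-0.211, 0.0686, 0.0625] [0, 0, 25.9] rows 6 q6 -1
(483, -418, 27, -40) -> [0.0, 0.0, 0.103] [0, 0, -0.0] rows 3 q6 -1
```

View pics/t8.png

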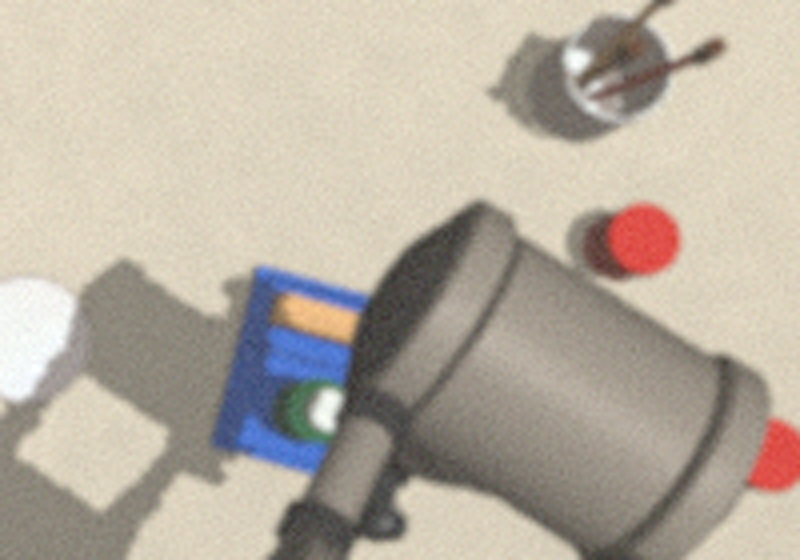

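The bottle and short bar stand in the small tray. Next is the jar.

Call:
jog_arm(
  rows=[
    [0.085,[-0.211,0.0685,0.062],[0,0,25.9]],
    [0.085,[-0.211,0.0685,0.062],[0,0,25.9]],
    [0.085,[-0.211,0.0685,0.062],[0,0,25.9]],
    [0.085,[-0.211,0.0685,0.062],[0,0,25.9]],
    [0.085,[-0.211,0.0685,0.062],[0,0,25.9]],
    [0.085,[-0.211,0.0685,0.062],[0,0,25.9]],
    [0.085,[-0.211,0.0685,0.062],[0,0,25.9]],
    [0.085,[-0.211,0.0685,0.062],[0,0,25.9]],
    [0.085,[-0.211,0.0685,0.062],[0,0,25.9]],
    [0.085,[-0.211,0.0685,0.062],[0,0,25.9]],
  ],
)

```text
time_s: 18.42
ee_pos: [481.2, -415.5, 126.4]
eef_rot: [-2.845, -1.33, 0.0]
force: [-0.0, -0.6, 0.3]
grip_width: 0.994
gripper_force: 0.0
```

Run:
```python
from plan import *
import cv2
s=r.state();print(s["ee_pos"],s["eef_rot"])
plan([(483,-418,27,-40)])
c=r.camera("wrist"); i=c["img"][:,:,::-1]; cv2.imwrite("pics/w9.png",cv2.convertScaleAbs(i,alpha=1.6))
```

```text
[ 481.19904027 -415.52961598  126.40946492] [-2.84476180e+00 -1.32974471e+00  1.58564882e-04]
t 18.4 pos [ 481.2 -415.5  126.4] yaw -39.9 F [-0.  -0.6  0.3] w 84.9 grip 0.0
(483, -418, 27, -40) -> [-0.0007, 0.003, 0.0994] [0, 0, 0.1] rows 3 q6 -1
```

View pics/w9.png

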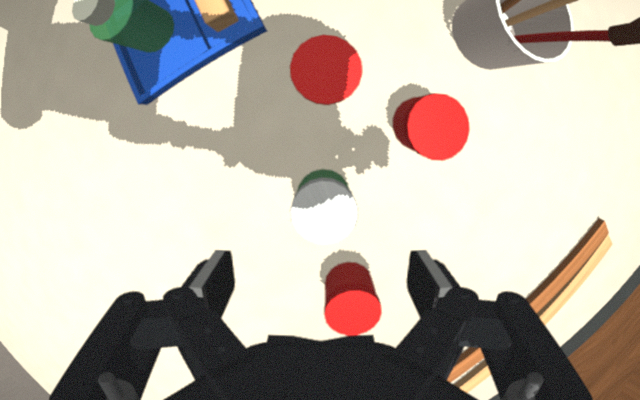

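The steel-lidded jar at (324,213) is centred between the fingers, and the red jars are clear of them.

Call:
jog_arm(
  rows=[
    [0.085,[-0.001,0.002,0.03],[0,0,0]],
    [0.085,[-0.001,0.002,0.065],[0,0,0]],
    [0.085,[-0.001,0.002,0.09],[0,0,0]],
    [0.085,[-0.001,0.002,0.099],[0,0,0]],
    [0.085,[-0.001,0.002,0.099],[0,0,0]],
    [0.085,[-0.001,0.002,0.099],[0,0,0]],
    [0.055,[-0.001,0.002,0.099],[0,0,0]],
    [0.045,[-0.001,0.002,0.099],[0,0,0]],
    [0.0,[-0.001,0.002,0.099],[0,0,0]],
    [0.0,[-0.001,0.002,0.099],[0,0,0]],
  ],
)

```text
time_s: 19.3
ee_pos: [482.7, -419.7, 29.9]
eef_rot: [2.844, 1.328, 0.002]
force: [-1.0, 1.8, 6.4]
grip_width: 0.566
gripper_force: 61.0
```

Call:
jog_arm(
  rows=[
    [0.0,[0,0,0],[0,0,0]],
    [0.0,[0,0,0],[0,0,0]],
    [0.0,[0,0,0],[0,0,0]],
  ],
)

```text
time_s: 19.55
ee_pos: [482.7, -419.7, 29.9]
eef_rot: [2.844, 1.327, 0.002]
force: [-1.4, 1.3, 7.1]
grip_width: 0.564
gripper_force: 61.0
```

Call:
jog_arm(
  rows=[
    [0.0,[0,0,-0.01],[0,0,0]],
    [0.0,[0,0,-0.03],[0,0,0]],
    [0.0,[0,0,-0.065],[0,0,0]],
    [0.0,[0,0,-0.1],[0,0,0]],
    [0.0,[0,0,-0.135],[0,0,0]],
    [0.0,[0,0,-0.155],[0,0,0]],
    [0.0,[0,0,-0.16],[0,0,0]],
    [0.0,[0,0,-0.16],[0,0,0]],
  ],
)

```text
time_s: 20.22
ee_pos: [482.4, -419.5, 189.9]
eef_rot: [2.844, 1.327, 0.002]
force: [0.3, -0.7, -1.8]
grip_width: 0.563
gripper_force: 62.2
```

Run:
```python
from plan import *
plan([(470,-120,187,-60),(430,171.4,187,-75),(430,171.4,37,-75)])
```

```text
t 20.2 pos [ 482.4 -419.5  189.9] yaw -40.0 F [ 0.3 -0.7 -1.8] w 48.1 grip 62.2
(470, -120, 187, -60) -> [0.2216, -0.2019, 0.0029] [0, 0, 20.0] rows 8 q6 46
(430, 171.4, 187, -75) -> [0.1111, -0.2724, 0.0] [0, 0, 15.0] rows 8 q6 97
(430, 171.4, 37, -75) -> [0.0, 0.0, 0.15] [0, 0, -0.0] rows 4 q6 97
```

Call:
jog_arm(
  rows=[
    [0.0,[0.018,-0.016,0],[0,0,2]],
    [0.0,[0.045,-0.041,0],[0,0,5]],
    [0.0,[0.074,-0.067,0],[0,0,8]],
    [0.0,[0.103,-0.094,0],[0,0,11]],
    [0.0,[0.132,-0.12,0],[0,0,14]],
    [0.0,[0.161,-0.147,0],[0,0,17]],
    [0.0,[0.19,-0.173,0.001],[0,0,19]],
    [0.0,[0.2215,-0.202,0.003],[0,0,20]],
  ],
)

```text
time_s: 20.88
ee_pos: [468.0, -118.8, 182.9]
eef_rot: [-3.033, -0.81, 0.004]
force: [2.4, -0.3, -1.8]
grip_width: 0.563
gripper_force: 62.4
```

Call:
jog_arm(
  rows=[
    [0.0,[0.0145,-0.0355,0],[0,0,2]],
    [0.0,[0.029,-0.071,0],[0,0,4]],
    [0.0,[0.0435,-0.1065,0],[0,0,6]],
    [0.0,[0.058,-0.142,0],[0,0,9]],
    [0.0,[0.0725,-0.1775,0],[0,0,12]],
    [0.0,[0.087,-0.213,0],[0,0,14]],
    [0.0,[0.1,-0.245,0],[0,0,15]],
    [0.0,[0.108,-0.265,0],[0,0,15]],
    [0.0,[0.111,-0.2725,0],[0,0,15]],
    [0.0,[0.111,-0.2725,0],[0,0,15]],
  ],
)

```text
time_s: 21.72
ee_pos: [427.8, 171.9, 183.3]
eef_rot: [3.114, 0.416, -0.005]
force: [0.4, -0.1, -1.8]
grip_width: 0.562
gripper_force: 62.5
```

Call:
jog_arm(
  rows=[
    [0.0,[0,0,0.02],[0,0,0]],
    [0.0,[0,0,0.05],[0,0,0]],
    [0.0,[0,0,0.085],[0,0,0]],
    [0.0,[0,0,0.115],[0,0,0]],
    [0.0,[0,0,0.135],[0,0,0]],
    [0.0,[0,0,0.14],[0,0,0]],
    [0.0,[0,0,0.14],[0,0,0]],
    [0.0,[0,0,0.14],[0,0,0]],
  ],
)

```text
time_s: 22.38
ee_pos: [429.7, 170.0, 45.2]
eef_rot: [3.115, 0.41, 0.0]
force: [-0.2, 0.0, -0.8]
grip_width: 0.567
gripper_force: 62.4
```

Run:
```python
from plan import *
plan([(430,171.4,35,-75)])
```

```text
t 22.4 pos [429.7 170.   45.2] yaw -75.0 F [-0.2  0.  -0.8] w 48.4 grip 62.4
(430, 171.4, 35, -75) -> [0.0006, -0.0013, 0.0102] [0, 0, -0.0] rows 1 q6 97
```

Call:
jog_arm(
  rows=[
    [0.0,[0.001,-0.001,0.004],[0,0,0]],
    [0.0,[0.001,-0.001,0.008],[0,0,0]],
    [0.0,[0.001,-0.001,0.01],[0,0,0]],
    [0.0,[0.001,-0.001,0.0115],[0,0,0]],
    [0.0,[0.001,-0.001,0.0115],[0,0,0]],
    [0.0,[0.001,-0.001,0.0115],[0,0,0]],
  ],
)

```text
time_s: 22.88
ee_pos: [430.5, 172.1, 34.8]
eef_rot: [-3.114, -0.412, -0.004]
force: [-3.4, -0.2, 11.6]
grip_width: 0.564
gripper_force: 63.8
```

Contact (about 12 N). Next I release the jar and rise.

Call:
jog_arm(
  rows=[
    [0.07,[0,0,0],[0,0,0]],
    [0.07,[0,0,0],[0,0,0]],
    [0.07,[0,0,0],[0,0,0]],
    [0.07,[0,0,0],[0,0,0]],
    [0.07,[0,0,-0.02],[0,0,0]],
    [0.085,[0,0,-0.05],[0,0,0]],
    [0.085,[0,0,-0.08],[0,0,0]],
    [0.085,[0,0,-0.1],[0,0,0]],
    [0.085,[0,0,-0.1],[0,0,0]],
  ],
)

```text
time_s: 23.63
ee_pos: [432.3, 172.6, 137.2]
eef_rot: [-3.114, -0.411, -0.012]
force: [0.8, 0.5, -0.0]
grip_width: 0.995
gripper_force: 0.0
```

Run:
```python
from plan import *
plan([(475,419,130,-40),(475,419,29,-40)])
```

```text
t 23.6 pos [432.3 172.6 137.2] yaw -75.0 F [ 0.8  0.5 -0. ] w 85.0 grip 0.0
(475, 419, 130, -40) -> [0.1052, -0.2269, 0.0072] [0, 0, -35.0] rows 7 q6 81
(475, 419, 29, -40) -> [0.0, 0.0, 0.101] [0, 0, -0.0] rows 3 q6 81
```

Call:
jog_arm(
  rows=[
    [0.085,[0.105,-0.227,0.007],[0,0,-35]],
    [0.085,[0.105,-0.227,0.007],[0,0,-35]],
    [0.085,[0.105,-0.227,0.007],[0,0,-35]],
    [0.085,[0.105,-0.227,0.007],[0,0,-35]],
    [0.085,[0.105,-0.227,0.007],[0,0,-35]],
    [0.085,[0.105,-0.227,0.007],[0,0,-35]],
    [0.085,[0.105,-0.227,0.007],[0,0,-35]],
    [0.085,[0.105,-0.227,0.007],[0,0,-35]],
    [0.085,[0.105,-0.227,0.007],[0,0,-35]],
    [0.085,[0.105,-0.227,0.007],[0,0,-35]],
  ],
)

```text
time_s: 24.47
ee_pos: [472.1, 417.2, 125.8]
eef_rot: [2.847, 1.327, -0.002]
force: [-0.2, -0.6, 0.2]
grip_width: 0.996
gripper_force: 0.0
```

Run:
```python
from plan import *
from h import *
s=r.state();plan([(475,419,29,-40)])
c=r.camera("wrist");i=c["img"].astype(int)
# stamp: dark brown blob near where it should project; report blob extent and its world position
m=((i.max(2)<95)&(i[...,0]-i[...,2]>12)).astype(np.uint8); m[235:]=0
n,l,st,ce=cv2.connectedComponentsWithStats(m)
for k in range(1,n):
    if st[k,4]>150: print(st[k],ce[k].round(1),wray(s["ee_pos"],s["eef_rot"],*ce[k],30).round(1))
cv2.imwrite("pics/w10.png",cv2.convertScaleAbs(c["img"][:,:,::-1],alpha=1.6))
```

```text
t 24.5 pos [472.1 417.2 125.8] yaw -40.0 F [-0.2 -0.6  0.2] w 85.1 grip 0.0
(475, 419, 29, -40) -> [0.0032, 0.001, 0.0968] [0, 0, -0.0] rows 3 q6 81
[  0  97  20  52 868] [  8.2 121.8] [253.3 726.5  30. ]
[ 293  164   52   61 2380] [318.  192.9] [474.4 424.1  30. ]
```

Call:
jog_arm(
  rows=[
    [0.085,[0.003,0.001,0.03],[0,0,0]],
    [0.085,[0.003,0.001,0.065],[0,0,0]],
    [0.085,[0.003,0.001,0.09],[0,0,0]],
    [0.085,[0.003,0.001,0.097],[0,0,0]],
    [0.085,[0.003,0.001,0.097],[0,0,0]],
    [0.06,[0.003,0.001,0.097],[0,0,0]],
    [0.04,[0.003,0.001,0.097],[0,0,0]],
    [0.03,[0.003,0.001,0.097],[0,0,0]],
    [0.0,[0.003,0.001,0.097],[0,0,0]],
    [0.0,[0.003,0.001,0.097],[0,0,0]],
  ],
)

```text
time_s: 25.35
ee_pos: [475.5, 420.4, 30.6]
eef_rot: [-2.846, -1.329, -0.003]
force: [0.8, -1.8, 19.1]
grip_width: 0.294
gripper_force: 27.0
```

Call:
jog_arm(
  rows=[
    [0.0,[0,0,0],[0,0,0]],
    [0.0,[0,0,0],[0,0,0]],
    [0.0,[0,0,0],[0,0,0]],
    [0.0,[0,0,0],[0,0,0]],
  ],
)

```text
time_s: 25.68
ee_pos: [475.7, 420.6, 30.8]
eef_rot: [-2.846, -1.329, -0.004]
force: [-0.9, -0.7, 6.0]
grip_width: 0.287
gripper_force: 58.9
```

Call:
jog_arm(
  rows=[
    [0.0,[0,0,-0.01],[0,0,0]],
    [0.0,[0,0,-0.03],[0,0,0]],
    [0.0,[0,0,-0.06],[0,0,0]],
    [0.0,[0,0,-0.085],[0,0,0]],
    [0.0,[0,0,-0.1],[0,0,0]],
    [0.0,[0,0,-0.1],[0,0,0]],
    [0.0,[0,0,-0.1],[0,0,0]],
  ],
)

```text
time_s: 26.27
ee_pos: [475.2, 420.2, 130.1]
eef_rot: [-2.846, -1.329, -0.003]
force: [0.9, -0.3, -1.4]
grip_width: 0.283
gripper_force: 58.9
```

Run:
```python
from plan import *
plan([(443.6,260,129,-40),(443.6,260,45,-40)])
```

```text
t 26.3 pos [475.2 420.2 130.1] yaw -40.0 F [ 0.9 -0.3 -1.4] w 24.2 grip 58.9
(443.6, 260, 129, -40) -> [-0.1431, 0.0786, 0.0011] [0, 0, 0.0] rows 4 q6 70
(443.6, 260, 45, -40) -> [0.0, 0.0, 0.084] [0, 0, -0.0] rows 3 q6 70
```

Call:
jog_arm(
  rows=[
    [0.0,[-0.015,0.008,0],[0,0,0]],
    [0.0,[-0.045,0.025,0],[0,0,0]],
    [0.0,[-0.08,0.044,0],[0,0,0]],
    [0.0,[-0.112,0.062,0],[0,0,0]],
    [0.0,[-0.135,0.074,0],[0,0,0]],
    [0.0,[-0.143,0.0785,0.01],[0,0,0]],
    [0.0,[-0.143,0.0785,0.035],[0,0,0]],
    [0.0,[-0.143,0.0785,0.06],[0,0,0]],
    [0.0,[-0.143,0.0785,0.078],[0,0,0]],
    [0.0,[-0.143,0.0785,0.085],[0,0,0]],
  ],
)

```text
time_s: 27.1
ee_pos: [440.7, 258.8, 40.6]
eef_rot: [-2.847, -1.328, 0.012]
force: [-0.4, -0.4, -1.1]
grip_width: 0.289
gripper_force: 58.9
```

Call:
jog_arm(
  rows=[
    [0.0,[0,0,0.003],[0,0,0]],
    [0.0,[0,0,0.006],[0,0,0]],
    [0.0,[0,0,0.008],[0,0,0]],
    [0.0,[0,0,0.0095],[0,0,0]],
    [0.0,[0,0,0.0095],[0,0,0]],
    [0.0,[0,0,0.0095],[0,0,0]],
  ],
)

```text
time_s: 27.6
ee_pos: [443.9, 260.4, 35.8]
eef_rot: [2.847, 1.329, 0.003]
force: [-1.2, 0.7, 2.7]
grip_width: 0.286
gripper_force: 59.0
```

Contact begins (2.7 N against a free −1.1 N). I press 0.5 mm further, release, rise and move aside.

Call:
jog_arm(
  rows=[
    [0.0,[0,0,0.0005],[0,0,0]],
    [0.0,[0,0,0.0005],[0,0,0]],
    [0.05,[0,0,0.0005],[0,0,0]],
    [0.05,[0,0,0.0005],[0,0,0]],
    [0.05,[0,0,0.0005],[0,0,0]],
    [0.05,[0,0,-0.02],[0,0,0]],
    [0.05,[0,0,-0.055],[0,0,0]],
    [0.05,[0,0,-0.09],[0,0,0]],
    [0.05,[0,0,-0.125],[0,0,0]],
    [0.05,[0,0,-0.16],[0,0,0]],
  ],
)

```text
time_s: 28.43
ee_pos: [443.1, 259.9, 196.4]
eef_rot: [-2.847, -1.329, 0.0]
force: [-0.1, 1.2, 0.1]
grip_width: 0.584
gripper_force: 0.0
```

Run:
```python
from plan import *
plan([(220,480,230,0)])
```

```text
t 28.4 pos [443.1 259.9 196.4] yaw -40.0 F [-0.1  1.2  0.1] w 49.9 grip 0.0
(220, 480, 230, 0) -> [0.0254, -0.3124, -0.0336] [0, 0, -40.0] rows 8 q6 65
```

Call:
jog_arm(
  rows=[
    [0.05,[0.025,-0.312,-0.033],[0,0,0]],
    [0.05,[0.025,-0.312,-0.033],[0,0,0]],
    [0.05,[0.025,-0.312,-0.033],[0,0,0]],
    [0.05,[0.025,-0.312,-0.033],[0,0,0]],
    [0.05,[0.025,-0.312,-0.033],[0,0,0]],
    [0.05,[0.025,-0.312,-0.033],[0,0,0]],
    [0.05,[0.025,-0.312,-0.033],[0,0,0]],
    [0.05,[0.025,-0.312,-0.033],[0,0,0]],
    [0.05,[0.025,-0.312,-0.033],[0,0,0]],
    [0.05,[0.025,-0.312,-0.033],[0,0,0]],
  ],
)

```text
time_s: 29.27
ee_pos: [219.4, 480.1, 227.7]
eef_rot: [2.845, 1.333, 0.0]
force: [0.4, 0.5, 0.5]
grip_width: 0.587
gripper_force: 0.0
```

Run:
```python
from station import r
import cv2
k=r.camera("top")["img"][130:280,180:420,::-1]
k=cv2.resize(k,None,fx=3.3,fy=3.3,interpolation=cv2.INTER_CUBIC); cv2.imwrite("pics/end.png",cv2.convertScaleAbs(k,alpha=1.5))
```

```text
(no output)
```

View pics/end.png

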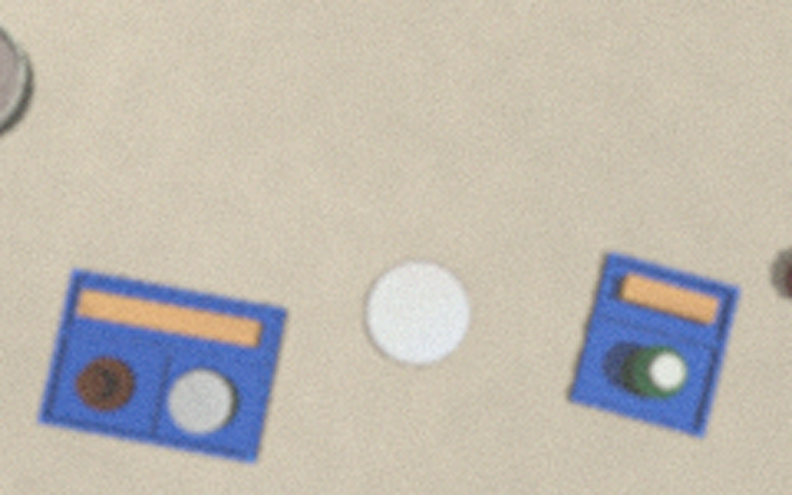

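All five stand in their compartments; the long bar's ends (78,302) and (261,333) seem off to the left. I'll check the numbers.

Run:
```python
from h import *
c=load("top");np.set_printoptions(precision=1,suppress=True)
P=lambda p,z: ray(c,180+(p[0]+.5)/3.3-.5,130+(p[1]+.5)/3.3-.5,z)
def fr(n,ps,z,cor,yaw):
    o=np.mean([P(q,18) for q in cor],0);t=np.radians(yaw);R=np.array([[np.cos(t),np.sin(t)],[-np.sin(t),np.cos(t)]])
    q=[P(p,z) for p in ps]; print(n,R@(np.mean(q,0)-o)[:2],o[:2],np.linalg.norm(q[0]-q[-1]))
L=[(75,270),(287,309),(256,462),(39,422)];S=[(606,254),(739,289),(704,436),(570,400)]
fr("longbar",[(78,302),(261,333)],37,L,-8.8);fr("stamp",[(105,383)],23,L,-8.8);fr("jar",[(202,401)],60,L,-8.8)
fr("shortbar",[(621,286),(717,311)],37,S,-14.1);fr("bottle cap",[(668,371)],107,S,-14.1)
```

```text
longbar [39.4 -0.2] [461.8 210.7] 153.11771778658505
stamp [-23.1  44. ] [461.8 210.7] 0.0
jar [-21.7 -44.8] [461.8 210.7] 0.0
shortbar [38.4  1.2] [ 490.  -201.2] 82.74862614592186
bottle cap [-24.9   0.1] [ 490.  -201.2] 0.0
```

All five are within 4 mm of the compartment middles, so I'm handing in.

```bash
python3 -c "
from station import r
print(r.finish_job())"
```

```text
the job is handed in; nothing more can be done
None
```

Both kits are made up and the job is handed in, with no verdict returned: all five things measured within about 4 mm of their compartment middles, the arm is clear, and the clock read about 29 of the 117 s allowed.

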